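# Fetch the vacuum gauge from the latched case

## Robot

A 6-joint arm with a two-finger parallel gripper is mounted at the origin on the work surface. World frame = base frame: x ahead of the robot, y to its left, z up, the work surface at z = 0. Lengths are in m, angles in degrees, forces in N, time in s.
With the tool pointing down it reaches from about 0.4 to 0.825 m from the base axis. Payload 7 kg.
Tool frame: the origin (TCP) lies between the finger pads; the fingertips stand 22 mm ahead of it and the grasp point (between the pads) lies 3 mm ahead of it; z points along the fingers, y is the line along which they close (so a half turn about z gives the same grasp; the last joint's range is limited). The gripper opens to 88 mm and grips with 3 to 60 N. Pads are 19 mm wide; open, the fingers measure 130 mm over their backs; the gripper's body (78 mm by 193 mm) begins 47 mm behind the grasp point.
Start: joints at [87.611, 20.546, 0.682, 0, -70.136, -16.507], TCP at [0.219, 0.639, 0.249] pointing down, gripper open.
Joint ranges: [-176.03, 176.03], [-82.01, 121.73], [-58.28, 71.71], [-173.87, 95.51], [-174.79, -0.11], [-173.66, 173.66]. Speed limits (degrees/s): [136.94, 136.94, 172.46, 180, 180, 180].

## Interface

Orientations are given as [roll, pitch, yaw] about the fixed x, y, z axes, in that order (R = Rz(yaw) Ry(pitch) Rx(roll)).
In Python, from plant import ctrl gives the robot as it stands.
- The arm moves only by the tool apply_moves, never from a script. Its argument "targets" is a list of rows, each an object with "travel": the shift along the tool's x, y, z in mm, a list of three; "roll": the turn about the tool's z in degrees; "jaw": the finger opening in mm, from 0 to 87.6. In form: [{"travel": [tx, ty, tz], "roll": roll, "jaw": jaw}, ...]. A call has 1 to 10 rows; each row shifts and turns the commanded pose from where the row before left it, along the tool's axes as they then stand; what a row does not reach is not made up. A row lasts 1/10 s, in which the tool goes at most 50 mm and 8.59 degrees, less where a joint would pass 70% of its speed; a pose out of reach is approached as far as the arm can. A call with a gripper value outside its range is refused whole. The fingers move at their own pace and stop on an object; the grip force is fixed at half the most. Time passes only in rows, so rows that do not move let the fingers close. It gives the time, the measured TCP pose, the force, the opening and the grip force at its end, in the units of the state.
- ctrl.get_obs(): the state, without advancing time (a new reading comes with each control period).
- ctrl.snapshot(name): name is "scene" or "top"; returns the picture (400x640x3 uint8, red, green, blue); there is no depth.
- ctrl.calibration(name): a dict with "K" (3x3 intrinsics, pixels), "extrinsics" (4x4, takes a point from camera to world coordinates). Camera axes: x right, y down, z forward; pixel columns grow to the right and rows downward; lengths in m; the calibration is good to about 2 mm. A picture is of the moment at which its call begins. calibration takes no time and is no camera call.
- ctrl.close_job(): hands the job in; it is judged then, once.
The state is a dict: "clock": time; "joint_pos": joint angles; "qvel": joint speeds; "tau": joint torques, N m; "tool_pos": TCP position; "orientation": TCP orientation; "force": force on the tool from outside, world axes, zero at the start; "moment": the same for the moment, N m; "opening": finger opening in m; "gripper_force": force on a finger pad.
Only numpy, scipy, OpenCV 4.12 (cv2) and the standard library are available. Lean on these libraries where they do the work, as an engineer would, in place of code of your own. Each camera call takes 0.05 s, during which the arm holds its last target. There are 200 camera calls.

## Task

Swing the latch at the front of the instrument case well clear of the lid, raise the lid by its handle until it stands open upright by itself, then take out the blue-headed vacuum gauge and set it down gently, standing upright and wholly on the green pad. Leave the lid open, and leave the steel adapter and the other things on the bench as they are.

Things in the scene. Friction and masses are not known exactly. Their poses are not given: they have to be found in the camera images.
- case: black instrument case fixed to the bench, 150 mm (x) by 270 mm (y), its walls 75 mm high and 6 mm thick, its inner floor 10 mm above the bench. Origin: centre of its underside; z up; -x is the front, where the latch is, and +x the back, where the lid is hinged. A 30 mm high divider along x halves it into a left (+y) and a right (-y) pocket. A closed lid, 10 mm thick with a grey rim and clear pane, makes it 85 mm high
- latch (a joint): angle of the latch lever on the middle of the case's front. It starts nearly closed (0 to 0.08), where the lever stands straight up with its nose 10 mm over the lid's front rim and blocks the lid. It grows as the lever swings out and down, away from the lid, to a stop at 1.3 rad; the nose clears the lid from about 0.4. It stays where it is left and takes about 1 N at its crossbar
- latch_hinge (a point): point on the latch's hinge axis (which runs along the case's y), 10 mm before the case's front face and 57 mm above the bench
- latch_bar (a point): centre of the yellow round crossbar at the top of the latch lever, along the case's y, 12 mm thick and 64 mm long. With the latch closed it lies 64 mm above and 6 mm before the hinge axis, 36 mm above the lid's top. Being round, it can turn between the fingers while the lever swings
- lid (a joint): angle of the lid: 0 closed, grows as its front edge rises, pi/2 standing upright, stop at 1.65. A stiff hinge: it stays where it is left, and takes about 4 to 7 N at its handle. Upright, the lid reaches 225 mm above the bench along the case's back edge
- lid_hinge (a point): middle of the lid's hinge axis (along the case's y), on the top of the case's back wall, 75 mm above the bench
- lid_bar (a point): middle of the lid's red round handle bar, along the case's y, 12 mm thick and 88 mm clear between its two end posts, its centre 36 mm above the closed lid's top. With the lid closed it lies 105 mm before (-x) and 46 mm above the hinge axis; it turns about that axis with the lid and, being round, can turn between the fingers
- gauge: vacuum gauge standing upright in one of the case's two pockets (either), about 140 g: steel foot flange 40 mm across and 6 mm thick, neck 24 mm across, and from 26 to 55 mm above the foot a round blue head 34 mm across. Origin: centre of its underside; z up along it. At least 46 mm from its centre to the nearest outer wall
- adapter: all-steel spool-shaped pipe adapter, 44 mm across and 38 mm high, standing in the other pocket, to be left there. Origin: centre of its underside
- pad_top (a point): centre of the top face of the green pad, 150 mm square and 4 mm thick, fixed on the bench to the left or the right of the case; axes along its sides, z up
- jar: amber glass jar, 56 mm across and 100 mm high, on the bench on the other side of the case from the pad. Origin: centre of its underside
- screwdriver: screwdriver lying on the bench at the right, beyond the pad or jar. Origin: under its middle
- relaybox: blue relay box 80 by 110 by 28 mm with two black knobs, 40 mm high in all, on the bench at the left, beyond the pad or jar. Origin: centre of its underside
Things that resemble listed ones, but are neither listed nor needed, are in the scene too. Of the things shaped like the part that bears pad_top, the green one is meant.

How it is judged (in metres and radians):
On the way, in this order (a step that is already met when the one before it is completed fails the run):
1. the latch is swung clear while the lid is still shut (value of joint latch above 0.5 rad and value of joint lid below 0.1 rad), for 0.2 s.
2. the lid is open, standing about upright (value of joint lid above 1.3 rad), for 0.2 s.
At the end, for the whole second after the job is handed in: The latch is open past 0.5 rad and the lid past 1.3 rad; the gauge is released, at rest and upright (within 7 degrees) on the pad's top, its centre within 57 mm of the pad's centre along each side of the pad (value of joint latch above 0.5 rad and value of joint lid above 1.3 rad and x of gauge in the frame of pad_top between -0.057 and 0.057 m and y of gauge in the frame of pad_top between -0.057 and 0.057 m and z of gauge in the frame of pad_top between -0.004 and 0.005 m and angle between gauge's own z axis and vertical below 0.12 rad and linear speed of gauge below 0.02 m/s and contact force between the fingers and gauge below 0.05 N); the robot touches nothing.
It fails at once if the gauge is tipped over (angle between gauge's own z axis and vertical above 0.7 rad).
It fails at once if the gauge is dropped on the pad (still faster than 0.6 m/s within 25 mm of it) (horizontal distance between gauge and pad_top below 0.08 m and z of gauge in the frame of pad_top below 0.025 m and linear speed of gauge above 0.6 m/s).
It fails at once if the steel adapter in the case is moved more than 30 mm or tipped (distance of adapter from where it was at the start of the episode above 0.03 m or angle between adapter's own z axis and vertical above 0.5 rad).
It fails at once if the amber jar, the screwdriver or the blue relay box is moved more than 30 mm, or the jar or box tipped (distance of any of jar, screwdriver, relaybox from where it was at the start of the episode above 0.03 m or angle between any of jar, relaybox's own z axis and vertical above 0.5 rad).
It also fails if it takes over 72 s, if anything falls off the work surface, if the arm or the gripper's body presses on something with over 40 N, if the wrist force passes 120 N, or if a joint passes its speed limit or range.

## Working session

There is one attempt and no reset: what is moved stays moved. The work goes in short steps, Python scripts to look and compute and a tool call to move; the robot and the scene stay as the last step left them, time stands still between calls to the robot, and variables do not carry over. Pictures are saved under pics/ and viewed, at most 10 in all, crops included, and the job is handed in when it is done.

Besides the shell and the picture viewer there is one more tool, called after ">>>" as a command line: name --argument value ..., lists and objects as JSON in quotes. apply_moves: Moves the arm, as the interface text tells. Its arguments: {"type":"object","properties":{"targets":{"type":"array","items":{"type":"object","properties":{"travel":{"type":"array","items":{"type":"number"}},"roll":{"type":"number"},"jaw":{"type":"number"}}}}},"required":["targets"]}

```bash
ls; mkdir -p pics
python3 - <<'E'
from plant import ctrl
import cv2
for n in("scene","top"):
    cv2.imwrite(f"pics/{n}0.png",ctrl.snapshot(n)[:,:,::-1]); c=ctrl.calibration(n); print(c)
o=ctrl.get_obs(); print(o)
E
```

```text
pics
{'K': array([[438.59758095,   0.        , 315.9752709 ],
       [  0.        , 438.59758095, 201.26914144],
       [  0.        ,   0.        ,   1.        ]]), 'extrinsics': array([[ 0.88116018,  0.40110389, -0.25034458,  0.84391774],
       [ 0.47275718, -0.73893241,  0.48008284, -0.79811292],
       [ 0.00757537, -0.54138208, -0.84074256,  1.35008092],
       [ 0.        ,  0.        ,  0.        ,  1.        ]])}
{'K': array([[391.97887685,   0.        , 324.4850431 ],
       [  0.        , 391.97887685, 201.60293184],
       [  0.        ,   0.        ,   1.        ]]), 'extrinsics': array([[-1.24708564e-02, -9.78469703e-01,  2.06013393e-01,
         2.68530554e-01],
       [-9.99921865e-01,  1.20258045e-02, -3.41238303e-03,
        -1.12569245e-01],
       [ 8.61436608e-04, -2.06039852e-01, -9.78543222e-01,
         1.19557335e+00],
       [ 0.00000000e+00,  0.00000000e+00,  0.00000000e+00,
         1.00000000e+00]])}
{'clock': 0.1, 'joint_pos': array([ 8.76118811e+01,  2.05865595e+01,  6.38838481e-01, -1.73806982e-02,
       -7.01359504e+01, -1.65061493e+01]), 'qvel': array([ 0.00722235, -0.20204025,  0.15235117,  0.13065672,  0.01224361,
        0.05795648]), 'tau': array([-2.94195153e-03, -5.84161162e+01,  2.93750954e+01,  7.01545447e+00,
        1.02027258e-02, -5.37415565e-05]), 'tool_pos': array([0.21848234, 0.63823252, 0.24772478]), 'orientation': array([ 1.79915134e+02, -8.10816755e-03, -1.89001799e+01]), 'force': array([-0.55959931, -0.76227169, -0.05482201]), 'moment': array([-0.03985539,  0.03029765,  0.00595507]), 'gripper_force': 0.0, 'opening': 0.08774383681546757}
```

View pics/scene0.png

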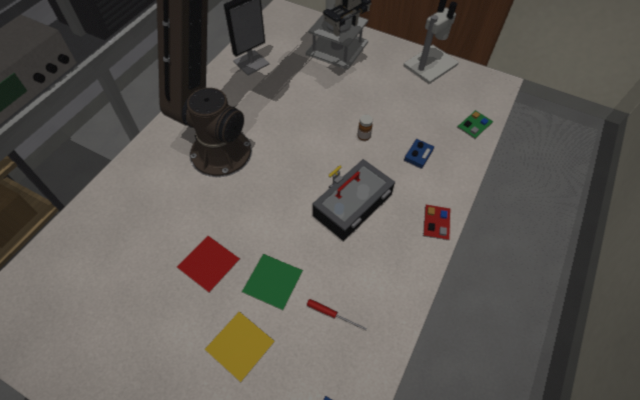

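View pics/top0.png

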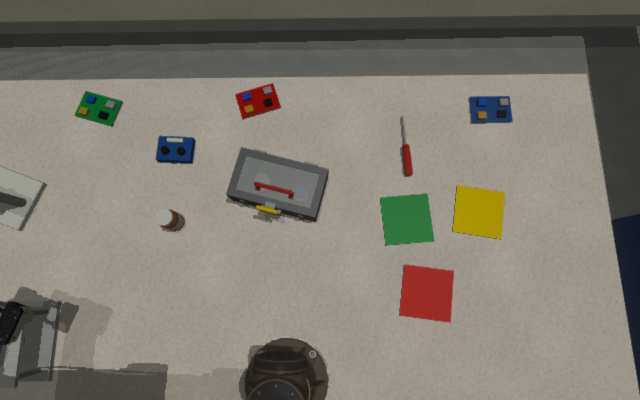

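The scene view shows the case at about (353,198), the latch bar at (335,172), and the green pad at (272,281). In the top view the case is at (278,185), the red bar at (273,189), the yellow bar at (268,210), the pad at (407,219) on the right, and the jar at (170,220) on the left. The relay box is at (175,150).

```bash
cat > h.py <<'E'
from plant import ctrl
import cv2, numpy as np
def ray(n,uv,z):
    c=ctrl.calibration(n);E=c["extrinsics"];d=E[:3,:3]@np.linalg.solve(c["K"],[uv[0],uv[1],1.]);o=E[:3,3]
    return (o+d*(z-o[2])/d[2])
def pix(n,p):
    c=ctrl.calibration(n);E=c["extrinsics"];q=c["K"]@(E[:3,:3].T@(np.array(p)-E[:3,3]));return q[:2]/q[2]
def blob(im,lo,hi,roi):
    x0,y0,x1,y1=roi;m=np.zeros(im.shape[:2],np.uint8)
    m[y0:y1,x0:x1]=cv2.inRange(cv2.cvtColor(im,cv2.COLOR_RGB2HSV),lo,hi)[y0:y1,x0:x1]
    pts=cv2.findNonZero(m);return m,cv2.minAreaRect(pts),pts.reshape(-1,2).mean(0),len(pts)
E
python3 - <<'E'
from h import *
T=cv2.imread("pics/top0.png")[:,:,::-1];S=cv2.imread("pics/scene0.png")[:,:,::-1]
R=((0,120,60),(6,255,255));Y=((22,120,80),(34,255,255));G=((40,80,40),(80,255,255))
for name,im,n,c,roi,z in [("red","T","top",R,(240,170,310,205),.121),("red","S","scene",R,(330,165,365,205),.121),("yel","T","top",Y,(250,200,290,220),.121),("yel","S","scene",Y,(322,160,348,185),.121),("pad","T","top",G,(370,185,445,250),.004),("pad","S","scene",G,(235,245,310,315),.004)]:
    m,r,mean,k=blob(T if im=="T" else S,*c,roi)
    box=cv2.boxPoints(r); print(name,n,k,mean.round(1),ray(n,mean,z).round(4)); print([ray(n,b,z)[:2].round(3).tolist() for b in box])
a=T[130:250,130:330];b=S[110:250,290:430]
cv2.imwrite("pics/crop1.png",np.hstack([cv2.resize(a,(800//2,240),interpolation=2),cv2.resize(b,(240,240),interpolation=2)])[:,:,::-1])
t=cv2.resize(T[140:230,215:340],(800,576),interpolation=cv2.INTER_CUBIC)
cv2.imwrite("pics/crop2.png",t[:,:,::-1])
E
```

```text
red top 180 [273.6 188.6] [0.5339 0.0268 0.121 ]
[[0.535, 0.086], [0.556, 0.081], [0.526, -0.03], [0.505, -0.025]]
red scene 117 [347.6 182.9] [0.5377 0.0214 0.121 ]
[[0.513, -0.036], [0.542, 0.084], [0.569, 0.071], [0.539, -0.048]]
yel top 97 [266.3 209.2] [0.4752 0.0462 0.121 ]
[[0.476, 0.077], [0.489, 0.074], [0.475, 0.015], [0.462, 0.017]]
yel scene 45 [334.7 171. ] [0.476  0.0457 0.121 ]
[[0.463, 0.022], [0.478, 0.076], [0.497, 0.067], [0.482, 0.013]]
pad top 2294 [406.4 219.1] [ 0.4613 -0.3681  0.004 ]
[[0.531, -0.289], [0.543, -0.444], [0.394, -0.447], [0.383, -0.296]]
pad scene 1882 [272.2 281.1] [ 0.4641 -0.371   0.004 ]
[[0.396, -0.446], [0.377, -0.293], [0.531, -0.292], [0.542, -0.442]]
```

View pics/crop2.png

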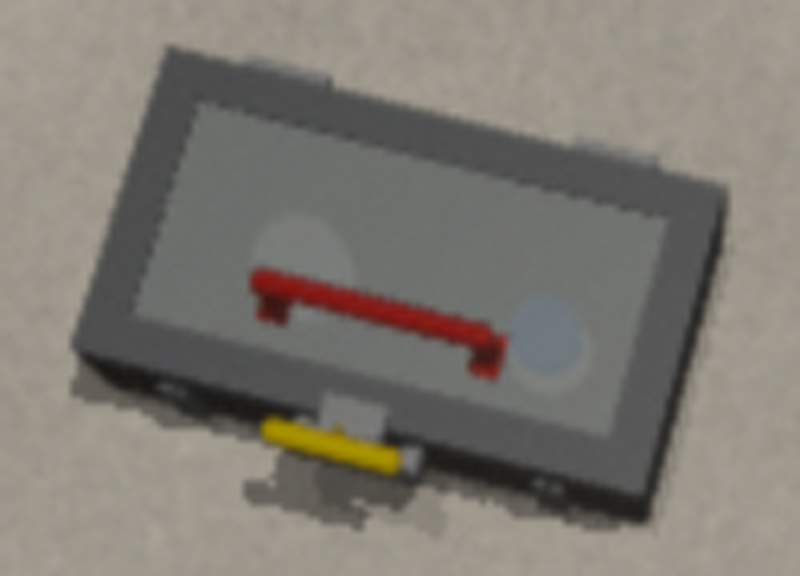

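Top view, enlarged: the lid corners are at full-image pixels (241.3,147.3), (328.6,169.2), (315.8,217.7) and (226.7,194.4). The blue gauge head is in the right pocket at about (300.2,192.3), and the steel adapter is in the left pocket at about (262,178).

Run:
```python
from h import *
C=[ray("top",u,.085)[:2] for u in [(241.3,147.3),(328.6,169.2),(315.8,217.7),(226.7,194.4)]]  # BL BR FR FL
C=np.array(C);print(C.round(3))
ey=(C[0]+C[3]-C[1]-C[2]);ex=C[0]+C[1]-C[2]-C[3]
print([np.linalg.norm(C[i]-C[(i+1)%4]).round(3) for i in range(4)])
yaw=np.degrees(np.arctan2(-ey[0],ey[1]));print("yaw",yaw,np.degrees(np.arctan2(ex[1],ex[0])),"c",C.mean(0))
ctr=C.mean(0)
for yw in(yaw,13.5):
  y=np.radians(yw);X=np.array([np.cos(y),np.sin(y)]);Y=np.array([-X[1],X[0]])
  for nm,p in [("redT",(.5339,.0268)),("redS",(.5377,.0214)),("yelT",(.4752,.0462)),("yelS",(.476,.0457)),("head",ray("top",(300.2,192.3),.065)[:2])]:
    d=np.array(p)-ctr;print(yw.round(1) if yw is yaw else yw,nm,p,(d@X).round(4),(d@Y).round(4))
```

```text
[[ 0.671  0.13 ]
 [ 0.6   -0.13 ]
 [ 0.455 -0.091]
 [ 0.527  0.167]]
[np.float64(0.269), np.float64(0.149), np.float64(0.268), np.float64(0.149)]
yaw -15.430059902981082 -14.92881979029333 c [0.56331429 0.01905986]
-15.4 redT (0.5339, 0.0268) -0.0304 -0.0004
-15.4 redS (0.5377, 0.0214) -0.0253 -0.0046
-15.4 yelT (0.4752, 0.0462) -0.0922 0.0027
-15.4 yelS (0.476, 0.0457) -0.0913 0.0024
-15.4 head [ 0.5355938  -0.04493229] -0.0097 -0.0691
13.5 redT (0.5339, 0.0268) -0.0268 0.0144
13.5 redS (0.5377, 0.0214) -0.0244 0.0083
13.5 yelT (0.4752, 0.0462) -0.0793 0.047
13.5 yelS (0.476, 0.0457) -0.0787 0.0463
13.5 head [ 0.5355938  -0.04493229] -0.0419 -0.0558
```

>>> apply_moves --targets '[{"travel": [14,15,0],"roll": 0,"jaw": 87},{"travel": [27,30,0],"roll": 0,"jaw": 87},{"travel": [27,30,0],"roll": 0,"jaw": 60},{"travel": [27,30,0],"roll": 0,"jaw": 40},{"travel": [27,30,0],"roll": 0,"jaw": 30},{"travel": [27,30,0],"roll": 0,"jaw": 30},{"travel": [27,30,0],"roll": 0,"jaw": 30},{"travel": [27,30,0],"roll": 0,"jaw": 30},{"travel": [27,30,0],"roll": 0,"jaw": 30},{"travel": [27,30,0],"roll": 0,"jaw": 30}]'

```text
clock: 1.1
tool_pos: [0.3696, 0.284, 0.2485]
orientation: [180.0, 0.0, -18.9]
force: [1.0, 0.6, 1.1]
opening: 0.032
gripper_force: 0.0
```

>>> apply_moves --targets '[{"travel": [27,30,0],"roll": 0,"jaw": 30},{"travel": [27,30,0],"roll": 0,"jaw": 30},{"travel": [27,30,0],"roll": 0,"jaw": 30},{"travel": [27,30,0],"roll": 0,"jaw": 30},{"travel": [27,30,0],"roll": 0,"jaw": 30},{"travel": [27,30,0],"roll": 0,"jaw": 30},{"travel": [14,15,0],"roll": 0,"jaw": 30},{"travel": [0,0,0],"roll": 0,"jaw": 30}]'

```text
clock: 1.9
tool_pos: [0.4732, 0.042, 0.2481]
orientation: [180.0, 0.0, -19.1]
force: [0.1, -0.4, -0.6]
opening: 0.0302
gripper_force: 0.0
```

>>> apply_moves --targets '[{"travel": [0,0,0],"roll": 8.5,"jaw": 30},{"travel": [0,0,0],"roll": 8.5,"jaw": 30},{"travel": [0,0,0],"roll": 8.5,"jaw": 30},{"travel": [0,0,0],"roll": 8.5,"jaw": 30},{"travel": [0,0,0],"roll": 8.5,"jaw": 30},{"travel": [0,0,0],"roll": 8.5,"jaw": 30},{"travel": [0,0,0],"roll": 8.5,"jaw": 30},{"travel": [0,0,0],"roll": 8.5,"jaw": 30},{"travel": [0,0,0],"roll": 8.5,"jaw": 30},{"travel": [0,0,0],"roll": 8.5,"jaw": 30}]'

```text
clock: 2.9
tool_pos: [0.4724, 0.0448, 0.2484]
orientation: [180.0, -0.0, -104.2]
force: [0.2, -1.2, -0.0]
opening: 0.0299
gripper_force: 0.0
```

```bash
cat >> h.py <<'E'
CT=np.array([.5633,.0191]);YW=np.radians(-15.2);CX=np.array([np.cos(YW),np.sin(YW)]);CY=np.array([-CX[1],CX[0]])
def c2w(x,y): return CT+x*CX+y*CY
def w2c(p): d=np.array(p[:2])-CT; return (d@CX*1e3).round(1),(d@CY*1e3).round(1)
def go(x,y,z,o=None):
    "tool-frame mm to reach world x,y,z; state"
    o=o or ctrl.get_obs(); from scipy.spatial.transform import Rotation as R
    M=R.from_euler("xyz",o["orientation"],degrees=True).as_matrix()
    p=o["tool_pos"]; print("t",round(o["clock"],2),"tcp",p.round(4),"case",w2c(p),"rpy",o["orientation"].round(2),"F",o["force"].round(1),"open",round(o["opening"],4),"travel",(M.T@(np.array([x,y,z])-p)*1e3).round(1))
E
python3 -c "
from h import *
go(*c2w(-.091,0),.135)
print(ctrl.get_obs()['joint_pos'].round(1))"
```

```text
t 2.9 tcp [0.4724 0.0448 0.2484] case (np.float64(-94.4), np.float64(1.0)) rpy [ 179.98   -0.   -104.22] F [ 0.2 -1.2 -0. ] open 0.0299 travel [  1.   -3.5 113.4]
[ 29.2   1.3 -23.6  -0.  -65.  -43.5]
```

>>> apply_moves --targets '[{"travel": [1,-3,20],"roll": 1,"jaw": 30},{"travel": [0,0,30],"roll": 0,"jaw": 30},{"travel": [0,0,20],"roll": 0,"jaw": 30},{"travel": [0,0,15],"roll": 0,"jaw": 30},{"travel": [0,0,10],"roll": 0,"jaw": 30},{"travel": [0,0,8],"roll": 0,"jaw": 30},{"travel": [0,0,5],"roll": 0,"jaw": 30},{"travel": [0,0,5],"roll": 0,"jaw": 30},{"travel": [0,0,0],"roll": 0,"jaw": 30}]'

```text
clock: 3.8
tool_pos: [0.4754, 0.0425, 0.1353]
orientation: [180.0, -0.0, -104.9]
force: [-0.6, 0.4, 0.3]
opening: 0.03
gripper_force: 0.0
```

```bash
python3 -c "
from h import *
go(*c2w(-.148,0),.110)
a=ctrl.snapshot('top')[140:230,215:340];b=ctrl.snapshot('scene')[140:230,280:405]
cv2.imwrite('pics/p3.png',cv2.resize(np.vstack([a,b]),(400,576),interpolation=cv2.INTER_CUBIC)[:,:,::-1])"
```

```text
t 3.8 tcp [0.4754 0.0425 0.1353] case (np.float64(-91.0), np.float64(-0.4)) rpy [ 1.7998e+02 -1.0000e-02 -1.0490e+02] F [-0.6  0.4  0.3] open 0.03 travel [-0.7 57.  25.3]
```

View pics/p3.png

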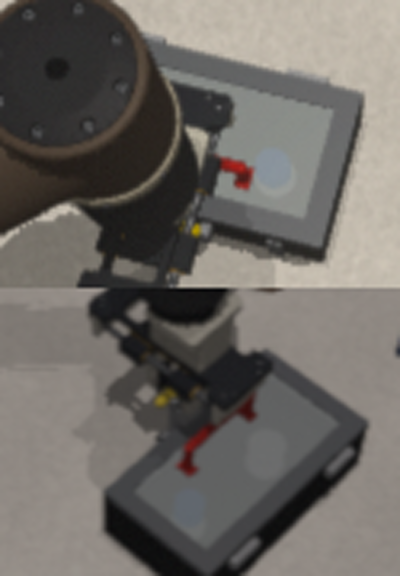

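The fingers straddle the yellow bar with no contact force. I'll now swing the latch outward along its arc.

>>> apply_moves --targets '[{"travel": [0,5,0],"roll": 0,"jaw": 30},{"travel": [0,6,0],"roll": 0,"jaw": 30},{"travel": [0,6,1],"roll": 0,"jaw": 30},{"travel": [0,6,2],"roll": 0,"jaw": 30},{"travel": [0,6,3],"roll": 0,"jaw": 30},{"travel": [0,6,3],"roll": 0,"jaw": 30},{"travel": [0,6,3],"roll": 0,"jaw": 30},{"travel": [0,6,4],"roll": 0,"jaw": 30},{"travel": [0,6,4],"roll": 0,"jaw": 30},{"travel": [0,4,4],"roll": 0,"jaw": 30}]'

```text
clock: 4.9
tool_pos: [0.4197, 0.0572, 0.1111]
orientation: [180.0, -0.0, -104.9]
force: [-0.5, -0.5, 0.8]
opening: 0.03
gripper_force: 0.2
```

>>> apply_moves --targets '[{"travel": [0,0,0],"roll": 0,"jaw": 30},{"travel": [0,0,0],"roll": 0,"jaw": 30},{"travel": [0,0,-20],"roll": 0,"jaw": 30},{"travel": [0,0,-30],"roll": 0,"jaw": 30},{"travel": [0,-10,-15],"roll": 0,"jaw": 30},{"travel": [0,-30,0],"roll": 0,"jaw": 30},{"travel": [0,-30,0],"roll": 0,"jaw": 30},{"travel": [0,-30,0],"roll": 0,"jaw": 30},{"travel": [0,-18,0],"roll": 0,"jaw": 30},{"travel": [0,0,0],"roll": 0,"jaw": 30}]'

```text
clock: 5.9
tool_pos: [0.5364, 0.0262, 0.176]
orientation: [180.0, -0.0, -105.0]
force: [-1.4, 0.4, -0.0]
opening: 0.03
gripper_force: 0.0
```

```bash
python3 -c "
from h import *
go(*c2w(-.030,0),.123)
S=ctrl.snapshot('scene');T=ctrl.snapshot('top')
th=np.array([.05,.5,.7,.9,1.1]);ph=th+np.arctan2(6,64)
for t,p in zip(th,ph):
  q=[*c2w(-.085-.0643*np.sin(p),0),.057+.0643*np.cos(p)];print(t,pix('scene',q).round(1),pix('top',q).round(1))
for im,roi in((S,(300,150,350,200)),(T,(240,195,300,240))):
  try:print(blob(im,(22,120,60),(34,255,255),roi)[2:])
  except Exception as e:print(e)
a=T[140:230,215:340];b=S[140:230,280:405]
cv2.imwrite('pics/p4.png',cv2.resize(np.vstack([a,b]),(400,576),interpolation=cv2.INTER_CUBIC)[:,:,::-1])"
```

```text
t 5.9 tcp [0.5364 0.0262 0.176 ] case (np.float64(-27.8), np.float64(-0.2)) rpy [ 1.7999e+02 -4.0000e-02 -1.0498e+02] F [-1.4  0.4 -0. ] open 0.03 travel [-0.2  2.2 53. ]
0.05 [333.5 171. ] [267.2 210.2]
0.5 [327.8 168.6] [265.  219.9]
0.7 [325.7 168.4] [264.5 223.8]
0.9 [324.  168.9] [264.2 227. ]
1.1 [322.7 169.9] [264.2 229.6]
(array([324.09302326, 169.30232558]), 43)
(array([263.30927835, 227.81443299]), 97)
```

View pics/p4.png

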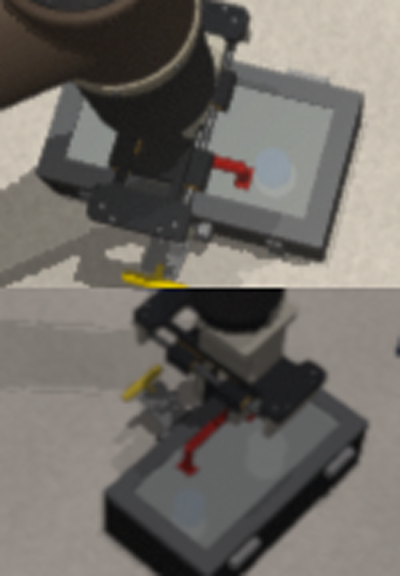

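The latch bar matches the prediction for about 0.9 rad, so it is well open. Next I'll grasp the lid handle.

>>> apply_moves --targets '[{"travel": [0,2,15],"roll": 0,"jaw": 30},{"travel": [0,0,15],"roll": 0,"jaw": 30},{"travel": [0,0,10],"roll": 0,"jaw": 30},{"travel": [0,0,7],"roll": 0,"jaw": 30},{"travel": [0,0,0],"roll": 0,"jaw": 30},{"travel": [0,0,0],"roll": 0,"jaw": 5},{"travel": [0,0,0],"roll": 0,"jaw": 5},{"travel": [0,0,0],"roll": 0,"jaw": 5},{"travel": [0,0,0],"roll": 0,"jaw": 5},{"travel": [0,0,0],"roll": 0,"jaw": 5}]'

```text
clock: 7.0
tool_pos: [0.5345, 0.0273, 0.1304]
orientation: [-179.8, 0.1, -104.9]
force: [6.9, -3.6, -3.0]
opening: 0.011
gripper_force: 30.0
```

```bash
python3 -c "
from h import *
go(*c2w(-.030,0),.129)
r=np.hypot(105,46);a=np.arctan2(46,-105)
P=[r*np.array([np.cos(a-t),np.sin(a-t)]) for t in np.linspace(0,1.45,21)]
print(np.diff(P,axis=0).round(1).tolist())"
```

```text
t 7.0 tcp [0.5345 0.0273 0.1304] case (np.float64(-30.0), np.float64(0.3)) rpy [-1.7979e+02  6.0000e-02 -1.0488e+02] F [ 6.9 -3.6 -3. ] open 0.011 travel [0.3 0.  1.4]
[[3.6, 7.5], [4.1, 7.2], [4.7, 6.9], [5.1, 6.5], [5.6, 6.1], [6.0, 5.7], [6.4, 5.3], [6.8, 4.8], [7.1, 4.3], [7.4, 3.8], [7.7, 3.2], [7.9, 2.6], [8.0, 2.1], [8.2, 1.5], [8.3, 0.9], [8.3, 0.3], [8.3, -0.3], [8.3, -0.9], [8.2, -1.5], [8.0, -2.1]]
```

>>> apply_moves --targets '[{"travel": [0,-3.6,-7.5],"roll": 0,"jaw": 5},{"travel": [0,-4.1,-7.2],"roll": 0,"jaw": 5},{"travel": [0,-4.7,-6.9],"roll": 0,"jaw": 5},{"travel": [0,-5.1,-6.5],"roll": 0,"jaw": 5},{"travel": [0,-5.6,-6.1],"roll": 0,"jaw": 5},{"travel": [0,-6.0,-5.7],"roll": 0,"jaw": 5},{"travel": [0,-6.4,-5.3],"roll": 0,"jaw": 5},{"travel": [0,-6.8,-4.8],"roll": 0,"jaw": 5},{"travel": [0,0,0],"roll": 0,"jaw": 5}]'

```text
clock: 7.9
tool_pos: [0.5724, 0.0167, 0.1809]
orientation: [179.9, -0.0, -104.9]
force: [-9.6, 5.9, 8.7]
opening: 0.0113
gripper_force: 30.0
```

```bash
python3 -c "
from h import *
go(*c2w(.0113,0),.179)"
```

```text
t 7.9 tcp [0.5724 0.0167 0.1809] case (np.float64(9.4), np.float64(0.1)) rpy [ 1.7986e+02 -2.0000e-02 -1.0489e+02] F [-9.6  5.9  8.7] open 0.0113 travel [ 0.1 -1.9  1.9]
```

>>> apply_moves --targets '[{"travel": [0,-7.1,-4.3],"roll": 0,"jaw": 5},{"travel": [0,-7.4,-3.8],"roll": 0,"jaw": 5},{"travel": [0,-7.7,-3.2],"roll": 0,"jaw": 5},{"travel": [0,-7.9,-2.6],"roll": 0,"jaw": 5},{"travel": [0,-8.0,-2.1],"roll": 0,"jaw": 5},{"travel": [0,-8.2,-1.5],"roll": 0,"jaw": 5},{"travel": [0,-8.3,-0.9],"roll": 0,"jaw": 5},{"travel": [0,0,0],"roll": 0,"jaw": 5}]'

```text
clock: 8.7
tool_pos: [0.6265, 0.0016, 0.1998]
orientation: [-180.0, -0.1, -104.9]
force: [-2.7, -0.8, 5.4]
opening: 0.0108
gripper_force: 30.0
```

>>> apply_moves --targets '[{"travel": [0,-8.3,-0.3],"roll": 0,"jaw": 5},{"travel": [0,-8.3,0.3],"roll": 0,"jaw": 5},{"travel": [0,-8.3,0.9],"roll": 0,"jaw": 5},{"travel": [0,-8.2,1.5],"roll": 0,"jaw": 5},{"travel": [0,-8.0,2.1],"roll": 0,"jaw": 5},{"travel": [0,-4,1],"roll": 0,"jaw": 5},{"travel": [0,0,0],"roll": 0,"jaw": 5},{"travel": [0,0,0],"roll": 0,"jaw": 5}]'

```text
clock: 9.5
tool_pos: [0.6698, -0.0103, 0.1932]
orientation: [-180.0, -0.1, -104.9]
force: [-1.7, -5.6, 1.8]
opening: 0.0108
gripper_force: 30.0
```

```bash
python3 -c "
from h import *
go(*c2w(.108,0),.194)
T=ctrl.snapshot('top');S=ctrl.snapshot('scene')
cv2.imwrite('pics/p5.png',cv2.resize(np.vstack([T[130:230,215:340],S[130:230,280:405]]),(480,768*480//600),interpolation=cv2.INTER_CUBIC)[:590,:,::-1])"
```

```text
t 9.5 tcp [ 0.6698 -0.0103  0.1932] case (np.float64(110.5), np.float64(-0.4)) rpy [-1.7996e+02 -8.0000e-02 -1.0491e+02] F [-1.7 -5.6  1.8] open 0.0108 travel [-0.4  2.5 -0.8]
```

View pics/p5.png

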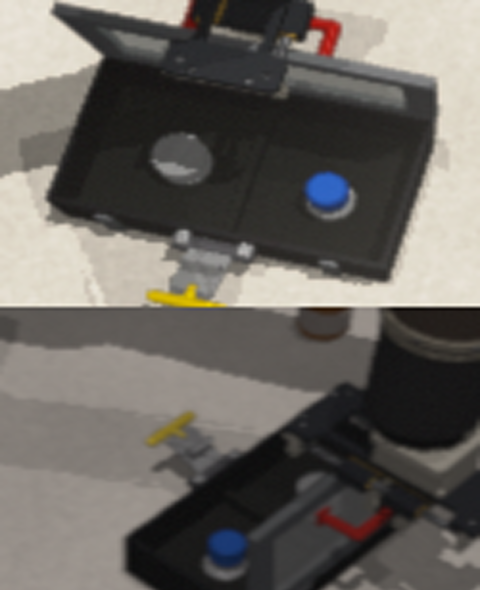

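The lid is near upright: the handle at case x = 110 mm gives about 1.47 rad. The blue head is clearly visible in both views, so I'll release with a small opening, lift, and measure it.

>>> apply_moves --targets '[{"travel": [0,0,0],"roll": 0,"jaw": 18},{"travel": [0,0,0],"roll": 0,"jaw": 18},{"travel": [0,0,0],"roll": 0,"jaw": 18},{"travel": [0,0,-5],"roll": 0,"jaw": 18},{"travel": [0,0,-10],"roll": 0,"jaw": 18},{"travel": [0,0,-20],"roll": 0,"jaw": 18},{"travel": [0,0,-30],"roll": 0,"jaw": 18},{"travel": [0,0,-30],"roll": 0,"jaw": 30},{"travel": [0,0,-20],"roll": 0,"jaw": 40},{"travel": [0,0,0],"roll": 0,"jaw": 56}]'

```text
clock: 10.6
tool_pos: [0.6713, -0.0091, 0.3126]
orientation: [-179.6, 0.1, -104.9]
force: [-0.1, -1.4, 0.5]
opening: 0.0366
gripper_force: 0.0
```

```bash
python3 -c "
from h import *
from scipy.optimize import least_squares
S=ctrl.snapshot('scene');T=ctrl.snapshot('top');L=[]
for n,im,roi in(('top',T,(285,165,315,200)),('scene',S,(325,175,350,230))):
  m,r,c,k=blob(im,(100,120,50),(125,255,255),roi);print(n,r,c,k);L.append((n,c))
# blob of head cylinder (z .036-.065, visible top + front): centroid ~ mean of rendered cylinder
def mod(n,x,y):
  a=np.linspace(0,6.283,40);P=[pix(n,[x+.017*np.cos(t),y+.017*np.sin(t),z]) for t in a for z in(.036,.065)]
  m=np.zeros((1600,2560),np.uint8);cv2.fillConvexPoly(m,cv2.convexHull((np.array(P)*4+1.5).round().astype(np.int32)),1)
  return (cv2.findNonZero(m).reshape(-1,2).mean(0)-1.5)/4
for n,c in L:
  s=ray(n,c,.055)[:2]
  for i in range(6): s=s+(ray(n,c,.055)-ray(n,mod(n,*s),.055))[:2]
  print(n,s.round(4),w2c(s))
for n,im,roi in(('top',T,(235,100,330,190)),('scene',S,(300,120,420,240))):
  m,r,c,k=blob(im,(0,120,60),(6,255,255),roi);print('handle',n,c,w2c(ray(n,c,.187)))
go(*s,.25)
"
```

```text
top ((299.5, 191.5), (11.0, 11.0), 90.0) [299.7079646  191.39823009] 113
scene ((338.5, 207.5), (11.0, 9.0), 90.0) [338.62376238 207.5049505 ] 101
top [ 0.5415 -0.0427] (np.float64(-4.8), np.float64(-65.3))
scene [ 0.5389 -0.0412] (np.float64(-7.8), np.float64(-64.6))
handle top [263.1420765  115.74043716] (np.float64(147.7), np.float64(72.1))
handle scene [379.08982036 194.33532934] (np.float64(104.3), np.float64(-6.7))
t 10.7 tcp [ 0.6699 -0.0089  0.3086] case (np.float64(110.2), np.float64(0.9)) rpy [-1.7992e+02  6.0000e-02 -1.0489e+02] F [-0.2 -0.7 -0.5] open 0.0445 travel [ 64.9 118.4  58.3]
```

>>> apply_moves --targets '[{"travel": [10,20,0],"roll": 0,"jaw": 56},{"travel": [20,36,0],"roll": 0,"jaw": 56},{"travel": [20,36,0],"roll": 0,"jaw": 56},{"travel": [15,26,0],"roll": 0,"jaw": 56},{"travel": [0,0,0],"roll": 4.1,"jaw": 56},{"travel": [0,0,0],"roll": 8.5,"jaw": 56},{"travel": [0,0,0],"roll": 8.5,"jaw": 56},{"travel": [0,0,0],"roll": 8.5,"jaw": 56},{"travel": [0,0,0],"roll": 8.5,"jaw": 56},{"travel": [0,0,0],"roll": 8.5,"jaw": 56}]'

```text
clock: 11.7
tool_pos: [0.5385, -0.0416, 0.3066]
orientation: [180.0, -0.1, -151.8]
force: [0.5, -0.3, 0.3]
opening: 0.0561
gripper_force: 0.0
```

>>> apply_moves --targets '[{"travel": [0,0,0],"roll": 8.5,"jaw": 56},{"travel": [0,0,0],"roll": 8.5,"jaw": 56},{"travel": [0,0,0],"roll": 8.5,"jaw": 56},{"travel": [0,0,0],"roll": 8.5,"jaw": 56},{"travel": [0,0,0],"roll": 8.5,"jaw": 56},{"travel": [0,0,0],"roll": 0,"jaw": 56},{"travel": [0,0,0],"roll": 0,"jaw": 56}]'

```text
clock: 12.4
tool_pos: [0.5387, -0.0416, 0.3069]
orientation: [-180.0, -0.1, 166.3]
force: [0.2, -0.6, 0.0]
opening: 0.0558
gripper_force: 0.0
```

```bash
python3 -c "
from h import *
go(.540,-.042,.053)
S=ctrl.snapshot('scene');T=ctrl.snapshot('top')
cv2.imwrite('pics/p6.png',cv2.resize(np.vstack([T[130:230,215:340],S[130:230,280:405]]),(370,590),interpolation=cv2.INTER_CUBIC)[:,:,::-1])"
```

```text
t 12.4 tcp [ 0.5387 -0.0416  0.3069] case (np.float64(-7.8), np.float64(-65.1)) rpy [-1.7998e+02 -5.0000e-02  1.6626e+02] F [ 0.2 -0.6  0. ] open 0.0558 travel [-1.600e+00  1.000e-01  2.539e+02]
```

View pics/p6.png

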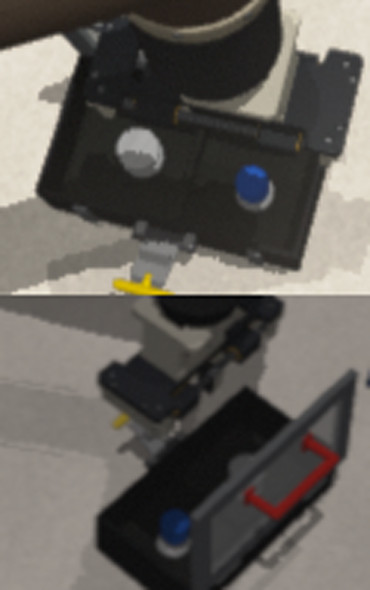

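The lid stands upright by itself and the gripper is over the gauge. I'll descend now, slowing near the bottom.

>>> apply_moves --targets '[{"travel": [-1.5,0,20],"roll": 0,"jaw": 56},{"travel": [0,0,30],"roll": 1,"jaw": 56},{"travel": [0,0,30],"roll": 0,"jaw": 56},{"travel": [0,0,30],"roll": 0,"jaw": 56},{"travel": [0,0,30],"roll": 0,"jaw": 56},{"travel": [0,0,20],"roll": 0,"jaw": 56},{"travel": [0,0,15],"roll": 0,"jaw": 56},{"travel": [0,0,15],"roll": 0,"jaw": 56}]'

```text
clock: 13.3
tool_pos: [0.5403, -0.042, 0.1165]
orientation: [-180.0, -0.0, 165.2]
force: [-0.6, -0.1, 0.8]
opening: 0.056
gripper_force: 0.0
```

>>> apply_moves --targets '[{"travel": [0,0,12],"roll": 0,"jaw": 56},{"travel": [0,0,12],"roll": 0,"jaw": 56},{"travel": [0,0,10],"roll": 0,"jaw": 56},{"travel": [0,0,10],"roll": 0,"jaw": 56},{"travel": [0,0,10],"roll": 0,"jaw": 56},{"travel": [0,0,6],"roll": 0,"jaw": 56},{"travel": [0,0,4],"roll": 0,"jaw": 56},{"travel": [0,0,0],"roll": 0,"jaw": 56}]'

```text
clock: 14.1
tool_pos: [0.5402, -0.042, 0.053]
orientation: [-180.0, -0.0, 165.0]
force: [-0.9, -0.2, 0.2]
opening: 0.0562
gripper_force: 0.0
```

>>> apply_moves --targets '[{"travel": [0,0,0],"roll": 0,"jaw": 48},{"travel": [0,0,0],"roll": 0,"jaw": 44},{"travel": [0,0,0],"roll": 0,"jaw": 40},{"travel": [0,0,0],"roll": 0,"jaw": 36},{"travel": [0,0,0],"roll": 0,"jaw": 25},{"travel": [0,0,0],"roll": 0,"jaw": 25},{"travel": [0,0,0],"roll": 0,"jaw": 25},{"travel": [0,0,0],"roll": 0,"jaw": 25}]'

```text
clock: 14.9
tool_pos: [0.5406, -0.0419, 0.0537]
orientation: [180.0, 0.0, 165.0]
force: [-0.5, 0.5, 2.9]
opening: 0.0334
gripper_force: 30.0
```

>>> apply_moves --targets '[{"travel": [0,0,-6],"roll": 0,"jaw": 25},{"travel": [0,0,-14],"roll": 0,"jaw": 25},{"travel": [0,0,-22],"roll": 0,"jaw": 25},{"travel": [0,0,-25],"roll": 0,"jaw": 25},{"travel": [0,0,-25],"roll": 0,"jaw": 25},{"travel": [0,0,-20],"roll": 0,"jaw": 25},{"travel": [0,0,-12],"roll": 0,"jaw": 25},{"travel": [0,0,-5],"roll": 0,"jaw": 25}]'

```text
clock: 15.7
tool_pos: [0.5407, -0.0419, 0.1836]
orientation: [180.0, 0.1, 165.0]
force: [1.1, 0.4, -1.6]
opening: 0.0328
gripper_force: 30.0
```

>>> apply_moves --targets '[{"travel": [-1,-10,0],"roll": 0,"jaw": 25},{"travel": [-1,-20,0],"roll": 0,"jaw": 25},{"travel": [-1,-30,0],"roll": 0,"jaw": 25},{"travel": [-1,-40,0],"roll": 0,"jaw": 25},{"travel": [-1,-40,0],"roll": 0,"jaw": 25},{"travel": [-1,-40,0],"roll": 0,"jaw": 25},{"travel": [-1,-40,0],"roll": 0,"jaw": 25},{"travel": [-1,-40,0],"roll": 0,"jaw": 25},{"travel": [-1,-40,0],"roll": 0,"jaw": 25},{"travel": [-1,-25,0],"roll": 0,"jaw": 25}]'

```text
clock: 16.7
tool_pos: [0.464, -0.3609, 0.1808]
orientation: [180.0, -0.2, 164.9]
force: [0.9, 0.9, -1.4]
opening: 0.0332
gripper_force: 30.0
```

>>> apply_moves --targets '[{"travel": [0,-8,0],"roll": 0,"jaw": 25},{"travel": [0,-3,0],"roll": 0,"jaw": 25},{"travel": [0,0,10],"roll": 0,"jaw": 25},{"travel": [0,0,20],"roll": 0,"jaw": 25},{"travel": [0,0,20],"roll": 0,"jaw": 25},{"travel": [0,0,20],"roll": 0,"jaw": 25},{"travel": [0,0,15],"roll": 0,"jaw": 25},{"travel": [0,0,10],"roll": 0,"jaw": 25},{"travel": [0,0,0],"roll": 0,"jaw": 25},{"travel": [0,0,0],"roll": 0,"jaw": 25}]'

```text
clock: 17.7
tool_pos: [0.4635, -0.3687, 0.0876]
orientation: [-180.0, -0.0, 165.1]
force: [-0.3, -0.7, -0.5]
opening: 0.0332
gripper_force: 30.0
```

```bash
python3 -c "
from h import *
go(.463,-.3695,.0475)
S=ctrl.snapshot('scene');T=ctrl.snapshot('top')
cv2.imwrite('pics/p7.png',cv2.resize(np.vstack([T[130:260,330:480],S[220:350,210:360]]),(340,590),interpolation=cv2.INTER_CUBIC)[:,:,::-1])"
```

```text
t 17.7 tcp [ 0.4635 -0.3687  0.0876] case (np.float64(5.4), np.float64(-400.4)) rpy [-179.99   -0.    165.06] F [-0.3 -0.7 -0.5] open 0.0332 travel [ 0.3 -0.9 40.1]
```

View pics/p7.png

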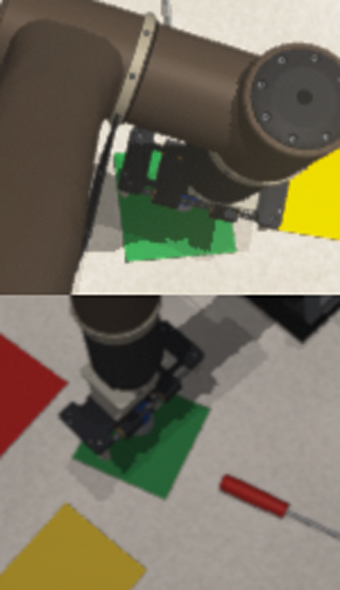

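The gauge hangs over the green pad and the screwdriver is clear. I'll lower the 40 mm that remain, gently.

>>> apply_moves --targets '[{"travel": [0,0,8],"roll": 0,"jaw": 25},{"travel": [0,0,8],"roll": 0,"jaw": 25},{"travel": [0,0,8],"roll": 0,"jaw": 25},{"travel": [0,0,5],"roll": 0,"jaw": 25},{"travel": [0,0,3],"roll": 0,"jaw": 25},{"travel": [0,0,2],"roll": 0,"jaw": 25},{"travel": [0,0,2],"roll": 0,"jaw": 25},{"travel": [0,0,2],"roll": 0,"jaw": 25},{"travel": [0,0,1],"roll": 0,"jaw": 25},{"travel": [0,0,0],"roll": 0,"jaw": 25}]'

```text
clock: 18.8
tool_pos: [0.4631, -0.3691, 0.0484]
orientation: [-180.0, -0.0, 165.0]
force: [0.2, -0.5, -0.2]
opening: 0.0332
gripper_force: 30.0
```

>>> apply_moves --targets '[{"travel": [0,0,0.7],"roll": 0,"jaw": 25},{"travel": [0,0,0.7],"roll": 0,"jaw": 25},{"travel": [0,0,0],"roll": 0,"jaw": 25}]'

```text
clock: 19.1
tool_pos: [0.4633, -0.3692, 0.0476]
orientation: [-180.0, 0.0, 165.0]
force: [-1.6, 2.1, 3.6]
opening: 0.0332
gripper_force: 30.0
```

The rise in force shows contact with the pad. I'll release and withdraw.

>>> apply_moves --targets '[{"travel": [0,0,0],"roll": 0,"jaw": 36},{"travel": [0,0,0],"roll": 0,"jaw": 40},{"travel": [0,0,0],"roll": 0,"jaw": 50},{"travel": [0,0,0],"roll": 0,"jaw": 60},{"travel": [0,0,0],"roll": 0,"jaw": 60},{"travel": [0,0,-10],"roll": 0,"jaw": 60},{"travel": [0,0,-20],"roll": 0,"jaw": 60},{"travel": [0,0,-30],"roll": 0,"jaw": 60},{"travel": [0,0,-40],"roll": 0,"jaw": 60},{"travel": [0,0,-40],"roll": 0,"jaw": 60}]'

```text
clock: 20.1
tool_pos: [0.4628, -0.369, 0.1891]
orientation: [-180.0, -0.0, 165.0]
force: [1.3, -0.8, -0.4]
opening: 0.0601
gripper_force: 0.0
```

>>> apply_moves --targets '[{"travel": [25,0,-20],"roll": 0,"jaw": 60},{"travel": [0,-40,-10],"roll": 0,"jaw": 60},{"travel": [0,-40,0],"roll": 0,"jaw": 60},{"travel": [0,-40,0],"roll": 0,"jaw": 60},{"travel": [0,-30,0],"roll": 0,"jaw": 60},{"travel": [0,0,0],"roll": 0,"jaw": 60},{"travel": [0,0,0],"roll": 0,"jaw": 60},{"travel": [0,0,0],"roll": 0,"jaw": 60}]'

```text
clock: 20.9
tool_pos: [0.4003, -0.507, 0.2175]
orientation: [180.0, 0.0, 165.0]
force: [0.2, 0.4, 0.7]
opening: 0.0602
gripper_force: 0.0
```

```bash
python3 -c "
from h import *
go(.463,-.3695,.0475)
S=ctrl.snapshot('scene');T=ctrl.snapshot('top')
for n,im,roi in(('top',T,(385,190,430,245)),('scene',S,(245,250,300,305))):
  try:
    r=blob(im,(100,120,50),(125,255,255),roi);print(n,r[3],ray(n,r[2],.048).round(3))
  except Exception as e:print(n,'none')
cv2.imwrite('pics/p8.png',np.vstack([cv2.resize(T[110:260,180:480],(600,300)),cv2.resize(S[110:320,200:480],(400,300))[:, :].repeat(1,1) if 0 else cv2.resize(S[140:320,200:560],(600,300))])[:,:,::-1])"
```

```text
t 20.9 tcp [ 0.4003 -0.507   0.2175] case (np.float64(-19.4), np.float64(-550.4)) rpy [1.8000e+02 1.0000e-02 1.6502e+02] F [0.2 0.4 0.7] open 0.0602 travel [-25. 149. 170.]
top none
scene 108 [ 0.463 -0.371  0.048]
```

View pics/p8.png

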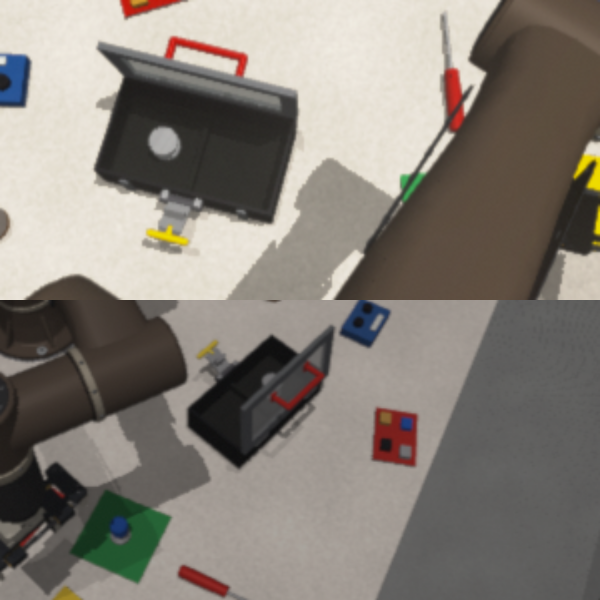

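The gauge stands upright at the centre of the green pad, the lid and latch are open, the adapter is in place, and the arm touches nothing.

```bash
python3 -c "
from plant import ctrl
print(ctrl.close_job())"
```

```text
the job is handed in; nothing more can be done
None
```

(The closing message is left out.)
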